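# Swap the cutter batteries in the charging dock

### The arm

A 7-joint arm with a two-finger parallel gripper is mounted at the origin on the work surface. World frame = base frame: x ahead of the robot, y to its left, z up, the work surface at z = 0. Lengths are in mm, angles in rad, forces in N, time in s.
With the tool pointing down it reaches from about 425 to 950 mm from the base axis. Payload 4.7 kg.
Tool frame: the origin (TCP) lies on the centre line of the jaws, within the pads' length; the fingertips stand 11 mm ahead of it and the grasp point (between the pads) lies 8 mm behind it; y points along the fingers, x is the direction in which the jaws open and shut, and the axes are right-handed (so a half turn about y gives the same grasp; the last joint's range is limited). The gripper opens to 87 mm and grips with 3 to 60 N. Pads are 19 mm wide; open, the fingers measure 117 mm over their backs; the gripper's body (75 mm by 190 mm) begins 51 mm behind the grasp point.
Start: joints at [-1.376, 0.469, -0.049, 1.532, 0.024, 1.141, -0.082], TCP at [149.764, 658.194, 233.573] pointing down, gripper open.
Joint ranges: [-2.59, 2.59], [-0.33, 1.99], [-1.39, 1.29], [0.1, 2.45], [-1.04, 4.18], [0.21, 1.99], [-2.66, 2.66]. Speed limits (rad/s): [2.57, 2.57, 3.14, 3.14, 3.14, 3.14, 3.14].

### API

Orientations are given as a unit quaternion [x, y, z, w].
In Python, from plant import r gives the robot as it stands. Calls block until the motion is done:
- r.move_ptp(position, orientation): joint-space move of the TCP to a pose.
- r.move_straight(position, orientation=None, vel=150): straight line of the TCP; orientation=None keeps the orientation; vel is the mean speed in mm/s.
- r.move_joints(angles): joint-space move.
- r.ungrasp() and r.grasp(): open the fingers fully, or close them until they stop; the grip force is fixed at half the most.
- r.dwell(seconds).
- r.inverse_kinematics(position, orientation): joint angles nearest the present ones, or None.
- r.get_image(name): name is "scene" or "side" or "wrist"; returns a dict with "image" (420x560x3 uint8, red, green, blue), "fx", "fy", "cx", "cy" (pixels), "pose" (4x4, takes a point from camera to world coordinates). Camera axes: x right, y down, z forward; pixel columns grow to the right and rows downward; lengths in mm; the calibration is good to about 2 mm. A picture is of the moment at which its call begins. There is no depth.
A pose or a line that the arm cannot do raises r.IKError and nothing moves.
- r.sign_off(): hands the job in, once; it reports no verdict.
Readings, each from a call of its own:
- r.read_time_s(): time.
- r.read_joint_pos(): joint angles.
- r.read_joint_vel(): joint speeds.
- r.read_joint_efforts(): joint torques, N m.
- r.read_tcp_pos(): TCP position.
- r.read_tool_rot(): TCP orientation.
- r.read_ft_force(): force on the tool from outside, world axes, zero at the start.
- r.read_ft_torque(): the same for the moment, N m.
- r.read_width(): opening from 0.0 (shut) to 1.0 (fully open).
Only numpy, scipy, OpenCV 4.12 (cv2) and the standard library are available. Lean on these libraries where they do the work, as an engineer would, in place of code of your own. Each camera call takes 0.05 s, during which the arm holds its last target.

### The job

Swap the battery packs in the charging dock on the cutting table: raise the keeper bar, slide out every charged pack (green grip) and lay it flat in the blue tray, and slide every spent pack (orange grip) flat under the green hood into a bay of its own until it is fully home. Then push the keeper bar all the way down to lock them in and, after that, press the blue start button fully down. Leave the other things on the table where they are.

Things in the scene. Friction and masses are not known exactly. Their poses are not given: they have to be found in the camera images.
- dock: Charging dock, fixed. Origin: on the bench below the middle bay; x = direction in which packs slide in (away from the robot), z up. Black base plate 12 mm thick, x -80..70, y -190..190 mm; packs rest on it in three bays open to -x, 64 mm wide between yellow guides 9 mm high with pointed ends, from x = -30 mm. Keeper bar crosses at x -6.5..5.5 mm; posts 32 mm high at y -143, 143 mm.
- hood_edge (a point): Middle of the front lower edge of the green hood over the bays. The hood covers dock x 10..65 mm; its underside is 22 mm and its top 28 mm above the base plate; beneath it a solid stop faces the packs at dock x = 53 mm.
- keeper (a joint): Height of the steel keeper bar with red ends above its locked position, m. 0 = down: underside 10 mm over the base plate, close over the packs' tails and 4 mm behind their thick bodies, so they are locked in. 0.018 = up: a pack slides under it. Moves straight up and down, stays where left (friction 5 N, weight balanced), starts down. A pack not home blocks it.
- start_top (a point): Centre of the top of the blue round start button (24 mm across) on the dock's hood; pressed straight down 6 mm against a spring, about 5 N, and springs back.
- start (a joint): Travel of the start button, m: 0 = up, 0.006 = fully pressed.
- tray: Blue tray, fixed, 165 mm (x) by 175 mm (y) outside, walls 5 mm thick and 12 mm high, floor 5 mm thick. Origin: centre of its underside, z up. Two packs fit in it side by side, lying along its x, at y = -40 and 40 mm.
- keeper_grip_r (a point): Red grip block at the bar's dock -y end: 14 mm in dock x, 28 mm in dock y, 32 mm high, on top of the 12 mm thick bar. The point lies on the block's upright middle axis, exactly at its top, and moves with the bar; its axes are the dock's.
- keeper_grip_l (a point): Red grip block at the bar's dock +y end: 14 mm in dock x, 28 mm in dock y, 32 mm high, on top of the 12 mm thick bar. The point lies on the block's upright middle axis, exactly at its top, and moves with the bar; its axes are the dock's.
- bay0 (a point): Where a pack's origin lies when the pack is fully home in the right-hand (dock -y) bay: on the base plate, x along the slide-in direction (within 0.5 mm of touching the stop), axes as the dock's.
- bay1 (a point): Where a pack's origin lies when the pack is fully home in the middle bay: on the base plate, x along the slide-in direction (within 0.5 mm of touching the stop), axes as the dock's.
- bay2 (a point): Where a pack's origin lies when the pack is fully home in the left-hand (dock +y) bay: on the base plate, x along the slide-in direction (within 0.5 mm of touching the stop), axes as the dock's.
- spent0: Battery pack 105 x 60 mm, 0.2-0.3 kg. Origin: centre of underside; x to the end that enters the dock first, z up. Black body 18 mm thick at x 9.5..52.5 mm; the rest is a grey tail 8 mm thick with an upright grip, 22 (x) by 16 (y) mm, centred at x -41.5, y 0, z 8..46 mm. Orange grip: spent. Starts on the bench; two or three are there.
- spent1: Battery pack 105 x 60 mm, 0.2-0.3 kg. Origin: centre of underside; x to the end that enters the dock first, z up. Black body 18 mm thick at x 9.5..52.5 mm; the rest is a grey tail 8 mm thick with an upright grip, 22 (x) by 16 (y) mm, centred at x -41.5, y 0, z 8..46 mm. Orange grip: spent. Starts on the bench; two or three are there.
- spent2: Battery pack 105 x 60 mm, 0.2-0.3 kg. Origin: centre of underside; x to the end that enters the dock first, z up. Black body 18 mm thick at x 9.5..52.5 mm; the rest is a grey tail 8 mm thick with an upright grip, 22 (x) by 16 (y) mm, centred at x -41.5, y 0, z 8..46 mm. Orange grip: spent. Starts on the bench; two or three are there.
- charged0: Battery pack 105 x 60 mm, 0.2-0.3 kg. Origin: centre of underside; x to the end that enters the dock first, z up. Black body 18 mm thick at x 9.5..52.5 mm; the rest is a grey tail 8 mm thick with an upright grip, 22 (x) by 16 (y) mm, centred at x -41.5, y 0, z 8..46 mm. Green grip: charged. Starts in bay 0 or is absent; one or two are there.
- charged1: Battery pack 105 x 60 mm, 0.2-0.3 kg. Origin: centre of underside; x to the end that enters the dock first, z up. Black body 18 mm thick at x 9.5..52.5 mm; the rest is a grey tail 8 mm thick with an upright grip, 22 (x) by 16 (y) mm, centred at x -41.5, y 0, z 8..46 mm. Green grip: charged. Starts in bay 1 or is absent; one or two are there.
- charged2: Battery pack 105 x 60 mm, 0.2-0.3 kg. Origin: centre of underside; x to the end that enters the dock first, z up. Black body 18 mm thick at x 9.5..52.5 mm; the rest is a grey tail 8 mm thick with an upright grip, 22 (x) by 16 (y) mm, centred at x -41.5, y 0, z 8..46 mm. Green grip: charged. Starts in bay 2 or is absent; one or two are there.
- spool: Red thread spool, 36 mm across, 42 mm high. Bystander. Origin: underside.
- chalk: Blue block of tailor's chalk, 50 x 35 x 12 mm. Bystander. Origin: underside.
- tape: Round yellow tape measure lying flat, 64 mm across, 28 mm high; leave it alone too. Bystander. Origin: underside.
- rivets: Jar of rivets, 60 mm across, 75 mm high. Bystander. Origin: underside.
- screwdriver: Screwdriver. Bystander. Origin: underside.
- adhesive: Upright bottle, 52 mm across, 140 mm high. Bystander. Origin: underside.
- cutter: Cordless cutter with a green body lying on its side, about 220 mm long. Bystander. Origin: underside.
Things that resemble listed ones, but are neither listed nor needed, are in the scene too. What is shaped like the spent1 but purple or red is not meant.

How it is judged:
By the outcome, as a careful person would: the job done as asked, in the order asked, and still so for the second after the job is handed in, with the robot touching nothing.
Of spent0, spent1, spent2 only 2 to 3 are there at a start; the rules pass over those that are not, and their reading is None.
Of charged0, charged1, charged2 only 1 to 2 are there at a start; the rules pass over those that are not, and their reading is None.
At some moment in a run one of spent0, spent1, spent2 may be knocked a few centimetres aside while the robot is not near it.
Once in a run the grip may slacken for a moment while it holds something.
It also fails if it takes over 210 s, if anything falls off the work surface, if the arm or the gripper's body presses on something with over 40 N, if the wrist force passes 120 N, or if a joint passes its speed limit or range.

## Working session

There is one attempt and no reset: what is moved stays moved. The work goes in short steps, each a Python script; the robot and the scene stay as the last script left them, time stands still between calls to the robot, and variables do not carry over. Pictures are saved under pics/ and viewed, and the job is handed in when it is done.

```bash
ls; mkdir -p pics; python3 - <<'E'
from plant import r
import cv2,numpy as np
for n in ["scene","side","wrist"]:
    d=r.get_image(n); cv2.imwrite(f"pics/{n}0.png",d["image"][:,:,::-1])
    print(n,d["fx"],d["cx"],d["cy"],np.round(d["pose"],3).tolist())
print(r.read_time_s(),r.read_tool_rot(),r.read_width(),r.read_ft_force())
E
```

```text
pics
scene 500.7358542344097 272.92546129141306 209.99624313180993 [[-0.707, 0.415, -0.572, 1563.985], [0.707, 0.413, -0.574, 1014.739], [-0.002, -0.81, -0.586, 1084.107], [0.0, 0.0, 0.0, 1.0]]
side 437.92293553837027 282.9370059576222 218.8022750414093 [[0.932, -0.248, 0.264, 231.453], [-0.362, -0.612, 0.703, -852.013], [-0.013, -0.75, -0.661, 886.278], [0.0, 0.0, 0.0, 1.0]]
wrist 304.2905616726258 282.88315943103396 212.15637974285116 [[0.223, 0.936, 0.272, 74.67], [0.975, -0.213, -0.064, 673.118], [-0.002, 0.28, -0.96, 384.994], [0.0, 0.0, 0.0, 1.0]]
0.15 [ 0.5530378   0.4406532  -0.44145752 -0.55234881] 0.9976834137246341 [-0.06266271  0.79747642  0.01656938]
```

View pics/scene0.png

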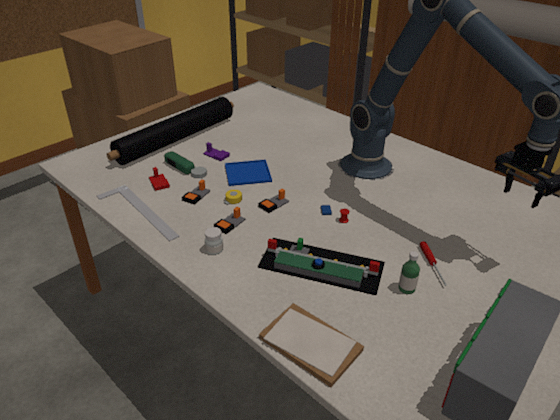

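View pics/side0.png

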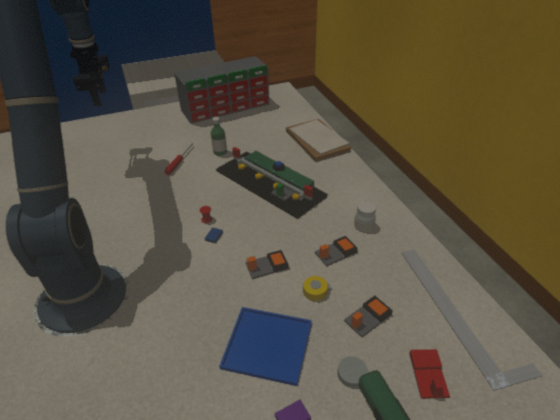

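View pics/wrist0.png

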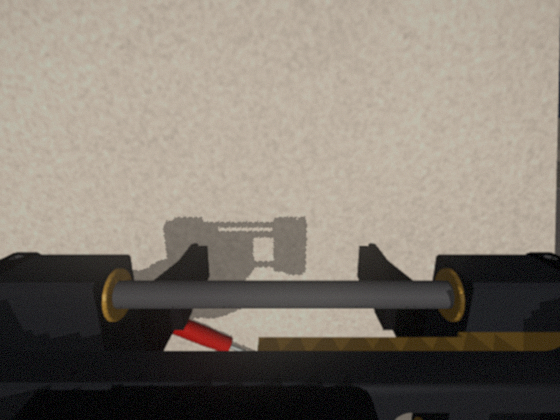

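The side view shows three orange-grip packs: grips at side (253,264), (325,250), (357,320), or scene (281,194), (237,213), (202,185). One green grip is in the dock at side (280,190). The red pack at side (430,372) and the purple one at (293,412) are decoys. I'll zoom in.

```bash
cat > h.py <<'E'
import numpy as np,cv2
def load(r,n,save=None):
    d=r.get_image(n)
    if save: cv2.imwrite(f"pics/{save}.png",d["image"][:,:,::-1])
    return d
def ray(d,u,v):
    P=np.array(d["pose"]);k=np.array([(u-d["cx"])/d["fx"],(v-d["cy"])/d["fy"],1.])
    return P[:3,3],P[:3,:3]@k
def onz(d,u,v,z):
    o,k=ray(d,u,v);return o+k*(z-o[2])/k[2]
def proj(d,p):
    P=np.array(d["pose"]);q=P[:3,:3].T@(np.array(p)-P[:3,3])
    return np.array([d["fx"]*q[0]/q[2]+d["cx"],d["fy"]*q[1]/q[2]+d["cy"]])
def tri(ds,uvs):
    A=np.zeros((3,3));b=np.zeros(3)
    for d,(u,v) in zip(ds,uvs):
        o,k=ray(d,u,v);k=k/np.linalg.norm(k);M=np.eye(3)-np.outer(k,k);A+=M;b+=M@o
    p=np.linalg.solve(A,b)
    res=[np.linalg.norm(proj(d,p)-np.array(uv)) for d,uv in zip(ds,uvs)]
    return p,res
def crop(d,x0,y0,x1,y1,s,name):
    cv2.imwrite(f"pics/{name}.png",cv2.resize(d["image"][y0:y1,x0:x1,::-1],None,fx=s,fy=s,interpolation=cv2.INTER_CUBIC))
E
python3 - <<'E'
from plant import r
from h import *
s=load(r,"scene");d=load(r,"side")
crop(d,205,140,345,220,5,"sd1");crop(s,250,225,400,300,5,"sc1")
crop(d,230,220,410,345,4,"sd2");crop(s,170,160,310,250,5,"sc2")
E
```

```text
(no output)
```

View pics/sd1.png

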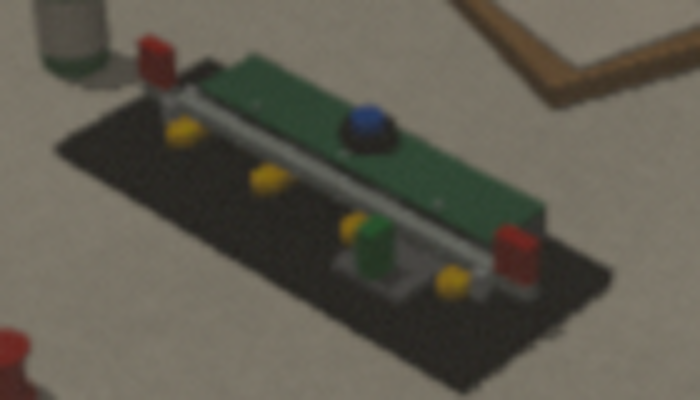

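View pics/sc1.png

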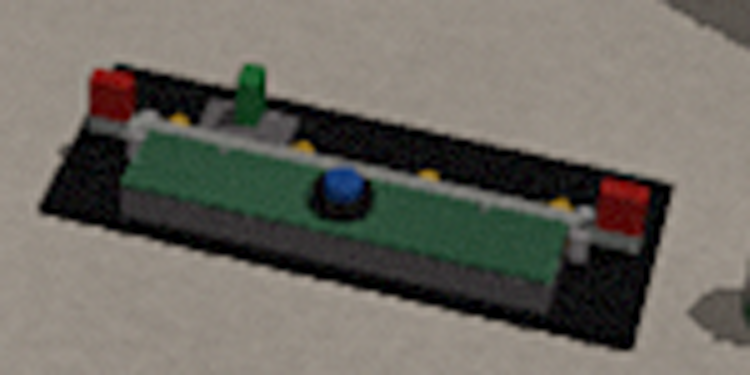

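View pics/sd2.png

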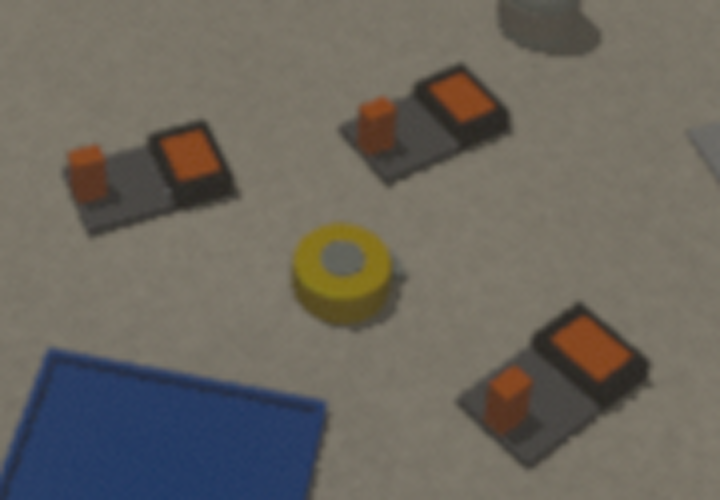

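View pics/sc2.png

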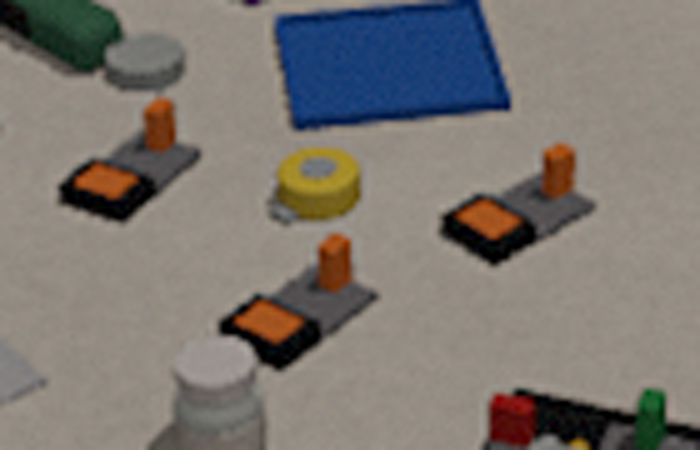

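Exactly one charged pack is present, in the right-hand bay 0 (green grip at sd1 (375,248)), and there are three spent packs, so all three bays get filled. Next, coarse two-view positions.

```bash
python3 - <<'E'
from plant import r
from h import *
s=load(r,"scene");d=load(r,"side")
a=lambda u,v:(250+u/5,225+v/5); b=lambda u,v:(205+u/5,140+v/5)
c=lambda u,v:(170+u/5,160+v/5); e=lambda u,v:(230+u/4,220+v/4)
def T(n,p,q):
    x,res=tri([s,d],[p,q]);print(n,np.round(x,1),np.round(res,1))
T("gripR top",a(113,73),b(520,233))
T("gripL top",a(625,183),b(158,43))
T("button",a(345,178),b(368,114))
T("green top",a(252,68),b(376,222))
T("hoodcorner R front",a(146,124),b(505,235))
T("base corner -x-y",a(118,66),b(463,390));T("base corner -x+y",a(670,186),b(57,150))
T("base corner +x-y",a(42,211),b(612,272))
for n,g,g2,o,o2 in [("A",c(559,150),e(87,154),c(488,219),e(190,154)),("B",c(336,241),e(378,104),c(268,321),e(461,96)),("C",c(160,104),e(509,377),c(107,181),e(592,347))]:
    T(n+" grip",g,g2);T(n+" orange",o,o2)
T("tray1",c(277,20),e(-20*0+0,0) if 0 else (228,346)) if 0 else None
T("tray near corner",c(508,105),e(50,352));T("tray",c(295,126),e(325,404))
for n,p in [("spool",(206,213)),("tape",(316,287)),("jar",(366,212)),("chalk",(214,236)),("bottle",(218,135))]: print(n,onz(d,*p,20).round())
E
```

```text
gripR top [686.7 131.   66.4] [0.6 0.6]
gripL top [542.3 426.1  66.5] [0.6 0.5]
button [650.6 297.8  59.1] [0.2 0.2]
green top [612.4 184.7  58.6] [0.4 0.4]
hoodcorner R front [689.2 161.7  43.1] [0.9 0.9]
base corner -x-y [625.2  74.    4.1] [0.6 0.6]
base corner -x+y [460.9 413.2   5.3] [0.1 0.1]
base corner +x-y [760.9 143.5   4.1] [0. 0.]
A grip [433.6 -72.1  43.2] [0.2 0.3]
A orange [506.1 -73.6  15.7] [0. 0.]
B grip [ 631.  -102.4   44.2] [0.3 0.4]
B orange [702.6 -93.3  16.5] [0.1 0.1]
C grip [ 605.6 -334.4   44.2] [0.2 0.4]
C orange [ 675.5 -315.4   15.2] [0.4 0.6]
tray near corner [ 370.3 -188.1    3.1] [0.2 0.3]
tray [ 512.2 -285.9    3.1] [0.1 0.1]
spool [370. 182.  20.]
tape [ 560. -207.   20.]
jar [822.   3.  20.]
chalk [367.  74.  20.]
bottle [523. 616.  20.]
```

```bash
cat >> h.py <<'E'
from scipy.spatial.transform import Rotation as Ro
def Q(deg):
    a=np.radians(deg);x=np.array([np.cos(a),np.sin(a),0]);y=np.array([0,0,-1.]);z=np.cross(x,y)
    return Ro.from_matrix(np.stack([x,y,z],1)).as_quat()
E
python3 - <<'E'
from plant import r
from h import *
R=Ro.from_quat(r.read_tool_rot()).as_matrix();print(R.round(2).tolist())
P=np.array(r.get_image("wrist")["pose"]);print("cam in tool",(R.T@(P[:3,3]-r.read_tcp_pos())).round(1))
for nm,p,ph in [("dock",(580,260,200),116),("dock",(580,260,200),-64),("A",(434,-72,150),90),("A",(434,-72,150),-90),("C",(606,-334,60),105),("C",(606,-334,60),-75),("tray",(451,-294,60),145),("tray",(451,-294,60),-35),("bay2pre",(460,296,50),116),("bay2pre",(460,296,50),-64),("keeper",(687,131,45),26),("keeper",(687,131,45),206),("A lo",(434,-72,34),90),("A lo",(434,-72,34),-90)]:
    q=r.inverse_kinematics(p,Q(ph));print(nm,ph,None if q is None else np.round(q,2).tolist())
E
```

```text
[[0.22, -0.0, -0.98], [0.98, -0.0, 0.22], [-0.0, -1.0, 0.0]]
cam in tool [  -1.9 -152.3   76.5]
dock 116 [-0.52, 0.43, 0.04, 1.67, -0.02, 1.04, 1.55]
dock -64 [-0.9, 0.48, 0.59, 1.7, -0.3, 1.06, -1.34]
A 90 [-0.54, 0.22, 0.71, 2.19, -0.2, 0.8, 1.87]
A -90 [-0.76, 0.28, 0.99, 2.2, -0.32, 0.82, -1.13]
C 105 [0.73, 0.71, -0.43, 1.61, 0.35, 0.9, 2.0]
C -75 [0.01, 0.76, 0.68, 1.66, -0.58, 0.93, -0.4]
tray 145 [-0.27, 0.76, 1.11, 2.05, -0.89, 0.92, -2.41]
tray -35 [-0.27, 0.76, 1.11, 2.05, -0.89, 0.92, 0.73]
bay2pre 116 [-0.62, 0.5, -0.04, 2.0, 0.03, 0.65, 1.35]
bay2pre -64 [-1.01, 0.53, 0.47, 2.02, -0.38, 0.67, -1.41]
keeper 26 [-0.53, 0.73, 0.42, 1.64, -0.37, 0.85, 0.5]
keeper 206 [-0.88, 1.0, 1.1, 1.66, -0.98, 1.13, -2.19]
A lo 90 [-0.24, 0.42, 0.38, 2.26, -0.31, 0.51, 1.95]
A lo -90 [-0.49, 0.49, 0.69, 2.27, -0.59, 0.56, -0.9]
```

```bash
python3 - <<'E'
from plant import r
from h import *
r.move_ptp((650,296,230),Q(116)); d=load(r,"wrist","w1"); np.save("w1.npy",d,allow_pickle=True)
print(r.read_tcp_pos(),r.read_time_s(),r.read_joint_pos().round(2))
r.move_ptp((590,266,190),Q(116)); d=load(r,"wrist","w2"); np.save("w2.npy",d,allow_pickle=True)
E
```

```text
[649.23876031 297.57937138 230.04603142] 2.6583 [-0.51  0.53  0.03  1.43 -0.02  1.17  1.55]
```

View pics/w1.png

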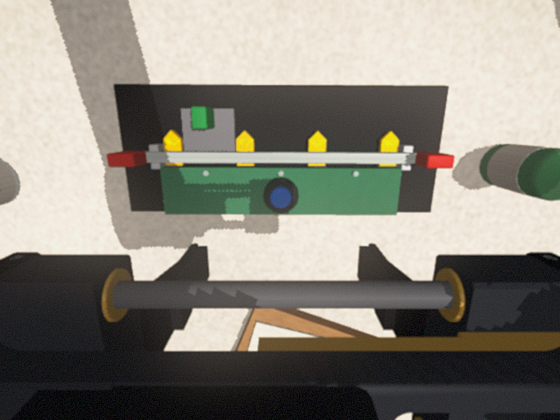

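View pics/w2.png

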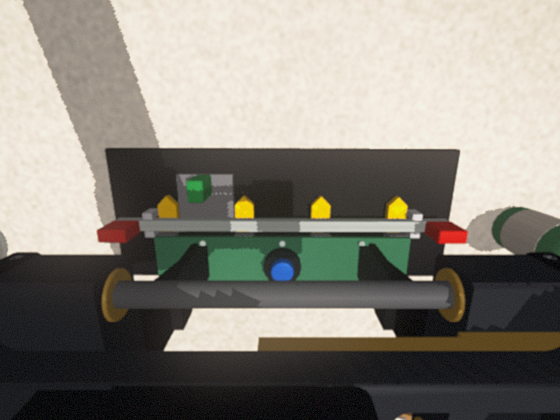

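```bash
python3 - <<'E'
from h import *
d=np.load("w1.npy",allow_pickle=True).item()
crop(d,100,70,460,225,2.2,"w1c")
e=np.load("w2.npy",allow_pickle=True).item()
crop(e,95,140,475,290,2.1,"w2c")
E
```

```text
(no output)
```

View pics/w1c.png

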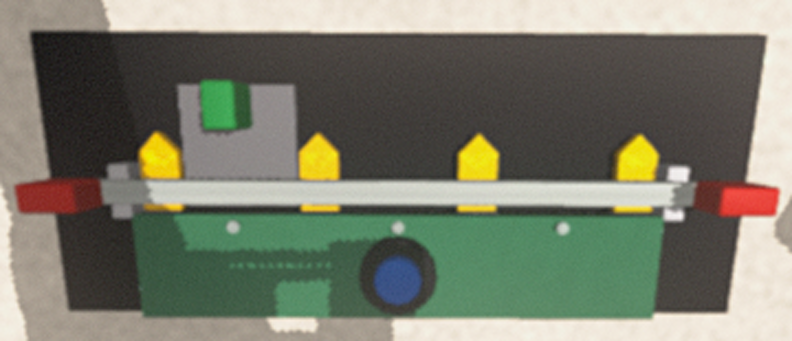

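View pics/w2c.png

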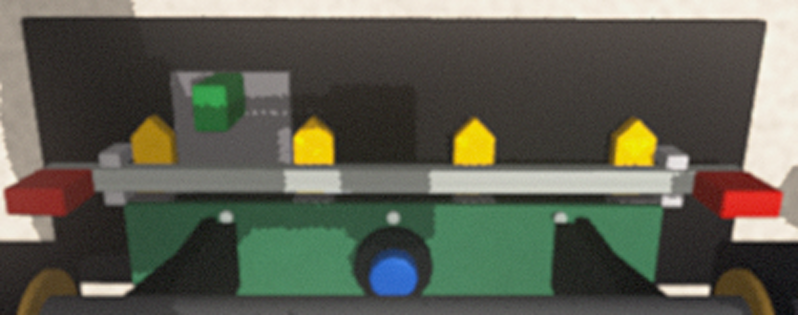

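```bash
cat > m.py <<'E'
from h import *
d=np.load("w1.npy",allow_pickle=True).item();e=np.load("w2.npy",allow_pickle=True).item()
a=lambda u,v:(100+u/2.2,70+v/2.2); b=lambda u,v:(95+u/2.1,140+v/2.1)
C=[onz(d,*a(*p),12)[:2] for p in [(32,32),(766,36),(68,309),(727,311)]]
M=np.array([(-80,-190),(-80,190),(70,-190),(70,190)],float);C=np.array(C)
Mc=M-M.mean(0);Cc=C-C.mean(0);H=Mc.T@Cc;yaw=np.arctan2(H[0,1]-H[1,0],H[0,0]+H[1,1])
Rm=np.array([[np.cos(yaw),-np.sin(yaw)],[np.sin(yaw),np.cos(yaw)]]);t=C.mean(0)-Rm@M.mean(0)
if __name__=="__main__":
    print("yaw",np.degrees(yaw),"t",t,"res",(M@Rm.T+t-C).round(1).tolist())
    E2=[onz(e,*b(*p),12)[:2] for p in [(24,18),(766,21)]];print("w2 corners dock",[(Rm.T@(p-t)).round(1) for p in E2])
    def D(p): return np.r_[(Rm.T@(p[:2]-t)),p[2]].round(1)
    for n,p,q in [("tip0",(157,131),(153,115)),("tip1",(319,131),(314,115)),("tip2",(479,132),(475,116)),("tip3",(641,133),(635,117)),
      ("button",(398,282),(394,278)),("gripR outer edge topL",(17,185),(6,190)),("gripL",(776,187),(779,191)),
      ("gripR top front-out",(17,212),(8,215)),("gripL top front-out",(778,214),(781,216)),("green top",(218,104),(209,104)),("grey tail corner",(178,85),(172,72)),("grey r",(296,85),(291,72)),("screw0",(232,228),(226,217)),("screw1",(398,228),(393,218))]:
        x,res=tri([d,e],[a(*p),b(*q)]);print(n,x.round(1),np.round(res,1),"dock",D(x))
    s=np.array([686.7,131,66.4]);print(D(s),D(np.array([542.3,426.1,66.5])),D(np.array([650.6,297.8,59.1])),D(np.array([612.4,184.7,58.6])))
    print("tail edge onz20",[D(onz(d,*a(*p),20)) for p in [(178,85),(296,85),(180,150),(297,150)]])
E
python3 m.py
```

```text
yaw 25.792195175147768 t [614.6189694  276.59554186] res [[-0.3, -1.9], [-1.7, 0.5], [0.9, 0.3], [1.1, 1.2]]
w2 corners dock [array([ -79.2, -187.9]), array([-79.1, 188.8])]
tip0 [642.7 149.4  16.2] [0.7 0.7] dock [ -30.  -126.8   16.2]
tip1 [605.3 225.7  17.2] [0.1 0.1] dock [-30.6 -41.8  17.2]
tip2 [568.8 301.4  17.7] [0.  0.1] dock [-30.5  42.2  17.7]
tip3 [532.3 377.7  16.9] [0.9 1. ] dock [-30.2 126.9  16.9]
button [650.8 294.3  61.3] [0.1 0.1] dock [40.3  0.2 61.3]
gripR outer edge topL [685.4 114.8  67.9] [0.1 0.1] dock [  -6.7 -176.5   67.9]
gripL [531.5 431.7  67.3] [0. 0.] dock [ -7.3 175.8  67.3]
gripR top front-out [697.9 118.2  66.5] [0.4 0.5] dock [   6.  -178.8   66.5]
gripL top front-out [541.3 440.5  66.2] [0.1 0.1] dock [  5.3 179.4  66.2]
green top [612.8 180.7  51. ] [0.3 0.4] dock [-43.3 -85.6  51. ]
grey tail corner [616.1 151.5  18.7] [0.3 0.3] dock [ -53.1 -113.3   18.7]
grey r [589.5 206.   19.3] [0.2 0.2] dock [-53.4 -52.6  19.3]
screw0 [667.2 207.5  40.4] [0.1 0.1] dock [ 17.3 -85.1  40.4]
screw1 [629.5 283.6  42.9] [0.1 0.1] dock [16.5 -0.2 42.9]
[   1.6 -162.5   66.4] [-1.000e-01  1.661e+02  6.650e+01] [41.6  3.4 59.1] [-42.  -81.8  58.6]
tail edge onz20 [array([ -53.1, -113.2,   20. ]), array([-53.3, -52.7,  20. ]), array([ -20.6, -115. ,   20. ]), array([-20.9, -53.5,  20. ])]
```

```bash
cat >> h.py <<'E'
YAW=25.79; T0=np.array([614.6,276.6])
def W(x,y,z):
    a=np.radians(YAW);c,s=np.cos(a),np.sin(a);return np.array([T0[0]+c*x-s*y,T0[1]+s*x+c*y,z])
def DK(p):
    a=np.radians(YAW);c,s=np.cos(a),np.sin(a);q=np.array(p[:2])-T0;return np.array([c*q[0]+s*q[1],-s*q[0]+c*q[1],p[2]])
def st(r,n=""):
    print(n,"t",round(r.read_time_s(),1),"tcp",np.round(r.read_tcp_pos(),1),"dock",DK(r.read_tcp_pos()).round(1),"F",np.round(r.read_ft_force(),1),"w",round(r.read_width(),3))
E
python3 - <<'E'
from plant import r
from h import *
q=Q(YAW)
r.move_ptp(W(-0.5,-164,130),q); r.dwell(.2); st(r,"above")
r.move_straight(W(-0.5,-164,44),q); st(r,"down")
r.grasp(); st(r,"grasp")
z=44
z0=r.read_tcp_pos()[2]
for dz in (6,12,16,18,19):
    p=r.read_tcp_pos()
    r.move_straight(W(-0.5,-164,44+dz),q,vel=60); st(r,dz)
    if abs(r.read_ft_force()[2])>20: break
E
```

```text
above t 4.4 tcp [685.5 129.9 130.4] dock [   0.  -162.9  130.4] F [-0.2 -0.3 -0.8] w 1.002
down t 5.1 tcp [686.2 128.7  44.8] dock [ 1.000e-01 -1.643e+02  4.480e+01] F [0.7 0.3 0.2] w 0.998
grasp t 6.2 tcp [686.5 129.2  44.1] dock [   0.6 -164.    44.1] F [ 4.9  1.8 -3.1] w 0.161
6 t 6.5 tcp [686.5 129.2  50.6] dock [   0.6 -164.    50.6] F [ 4.5  1.3 -0.3] w 0.158
12 t 6.8 tcp [686.5 129.2  56.7] dock [   0.6 -164.    56.7] F [4.8 1.7 1.9] w 0.156
16 t 7.0 tcp [686.5 129.2  60.4] dock [   0.6 -164.    60.4] F [5.1 2.4 0.1] w 0.159
18 t 7.2 tcp [686.5 129.2  61.9] dock [   0.6 -164.    61.9] F [ 6.   0.9 -2.7] w 0.159
19 t 7.5 tcp [685.8 129.   62.3] dock [-1.000e-01 -1.639e+02  6.230e+01] F [ 6.2  2.6 -4.1] w 0.173
```

```bash
python3 - <<'E'
from plant import r
from h import *
r.ungrasp(); st(r); r.move_straight(W(-0.5,-164,170),vel=250)
r.move_ptp(W(-41.5,-84,170),Q(YAW+90)); d=load(r,"side"); crop(d,205,140,345,220,5,"sd3"); e=load(r,"wrist","w3");np.save("w3.npy",e,allow_pickle=True); st(r)
E
```

```text
t 8.8 tcp [685.5 128.7  63. ] dock [  -0.5 -164.    63. ] F [-0.7 -0.2  0.2] w 0.996
 t 10.7 tcp [613.9 182.4 169.4] dock [-41.6 -84.5 169.4] F [-0.3  0.1  0.9] w 0.999
```

View pics/sd3.png

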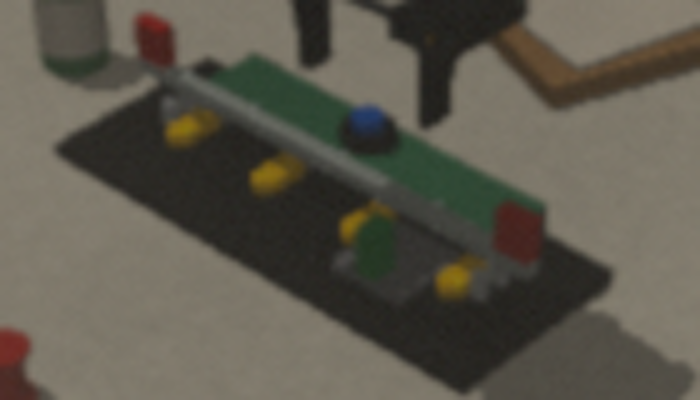

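View pics/w3.png

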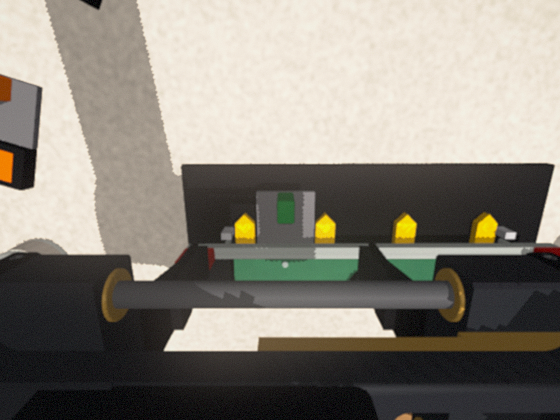

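```bash
python3 - <<'E'
from plant import r
from h import *
# grasp charged
r.move_straight(W(-41.5,-84.3,38),vel=150); st(r); r.grasp(); st(r,"g")
for x in (-60,-120,-195):
    r.move_straight(W(x,-84.3,38.5),vel=120); st(r,x)
r.move_straight(W(-195,-84.3,130),vel=200); st(r)
s=load(r,"scene");d=load(r,"side");np.save("s4.npy",s,allow_pickle=True);np.save("d4.npy",d,allow_pickle=True)
crop(d,210,300,330,390,6,"sd4");crop(s,215,150,285,195,10,"sc4")
e=load(r,"wrist","w4")
E
```

```text
t 11.7 tcp [614.7 182.9  39. ] dock [-40.6 -84.4  39. ] F [-0.9  0.7  0.6] w 1.0
g t 12.8 tcp [613.8 182.9  38. ] dock [-41.5 -84.   38. ] F [-0.2  0.3 -0.8] w 0.184
-60 t 13.2 tcp [596.8 174.1  38.4] dock [-60.6 -84.5  38.4] F [-0.9  0.2 -1.9] w 0.178
-120 t 13.8 tcp [544.1 148.9  38.7] dock [-119.   -84.3   38.7] F [-0.2  0.9 -2.8] w 0.178
-195 t 14.6 tcp [477.  116.5  38.8] dock [-193.5  -84.3   38.8] F [ 0.7  0.7 -2.5] w 0.184
 t 15.2 tcp [475.4 115.9 129.5] dock [-195.2  -84.1  129.5] F [-0.6 -0.3 -2.6] w 0.185
```

View pics/w4.png

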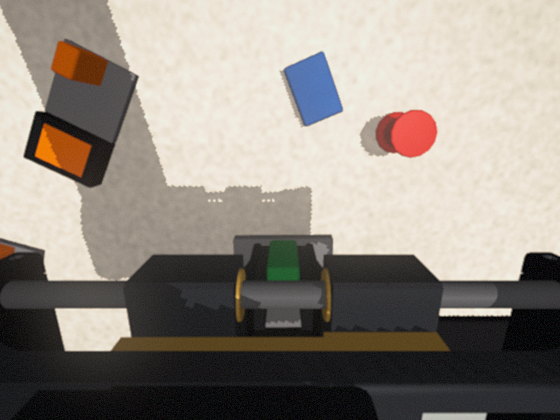

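View pics/sd4.png

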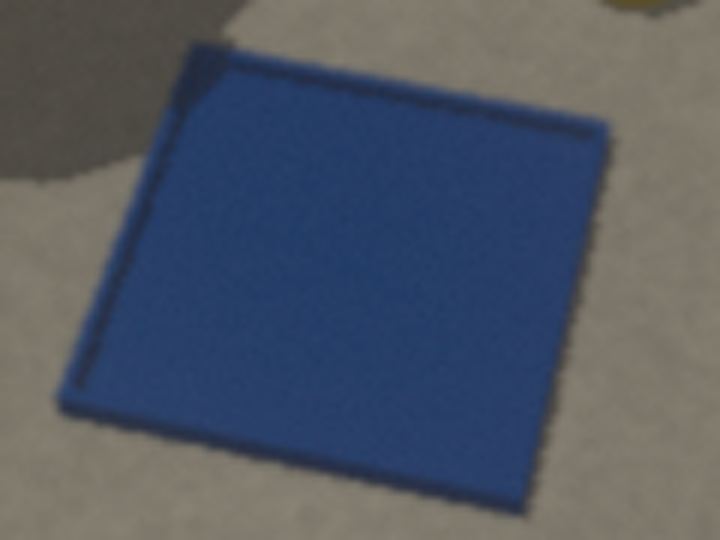

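View pics/sc4.png

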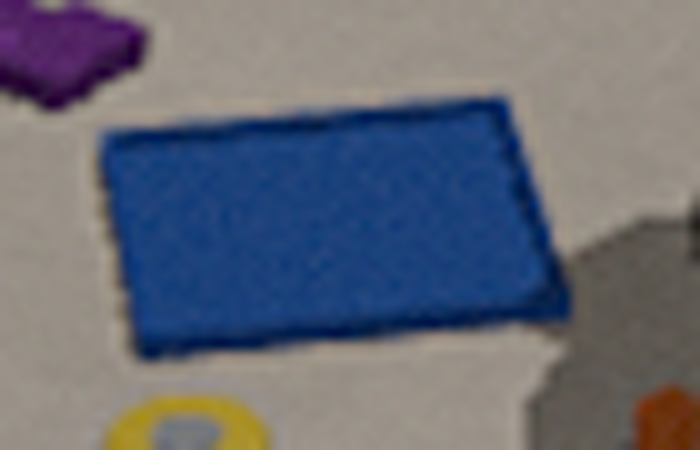

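```bash
python3 - <<'E'
from plant import r
from h import *
s=np.load("s4.npy",allow_pickle=True).item();d=np.load("d4.npy",allow_pickle=True).item()
b=lambda p:(210+p[0]/6,300+p[1]/6);a=lambda p:(215+p[0]/10,150+p[1]/10)
S=[(198,45),(608,124),(524,498),(62,395)];C=[(570,285),(138,335),(102,135),(508,100)]
P=[]
for p,q in zip(S,C):
    x,res=tri([d,s],[b(p),a(q)]);print(x.round(1),np.round(res,1),onz(d,*b(p),12).round(1),onz(s,*a(q),12).round(1))
    P.append(onz(d,*b(p),12))
P=np.array(P);print("ctr",P.mean(0));v=P[1]-P[0]+P[2]-P[3];u=P[0]-P[3]+P[1]-P[2]
print(np.linalg.norm(v)/2,np.degrees(np.arctan2(v[1],v[0])),np.linalg.norm(u)/2,np.degrees(np.arctan2(u[1],u[0])))
E
```

```text
[ 368.5 -191.4   11.5] [0.8 0.5] [ 369.9 -193.2   12. ] [ 366.8 -190.4   12. ]
[ 510.6 -288.8    9.1] [0.2 0.1] [ 510.1 -291.    12. ] [ 513.1 -285.    12. ]
[ 418.  -420.7    6.6] [0.8 0.4] [ 418.2 -424.4   12. ] [ 422.2 -412.9   12. ]
[ 276.  -320.7    5.9] [0.6 0.3] [ 276.8 -325.3   12. ] [ 281.8 -312.9   12. ]
ctr [ 393.75361099 -308.48396231   12.        ]
171.76390429980117 -34.94403671921294 161.83647253358947 55.12978666065413
```

```bash
python3 - <<'E'
from plant import r
from h import *
for p,ph in [((451,-294,130),-35),((403.5,-362,130),145)]:
    q=r.inverse_kinematics(p,Q(ph));print(None if q is None else q.round(2).tolist())
print(r.read_joint_pos().round(2).tolist())
r.move_ptp((451,-294,130),Q(-35)); r.dwell(.1);st(r); e=load(r,"wrist","w5");np.save("w5.npy",e,allow_pickle=True)
E
```

```text
[-0.02, 0.43, 0.67, 1.99, -0.35, 0.84, 0.24]
[1.39, 0.57, -0.99, 1.92, 0.58, 0.97, 2.66]
[-0.33, 0.3, 0.01, 2.07, -0.0, 0.77, 1.7]
 t 17.0 tcp [ 451.7 -292.7  129.7] dock [-394.4 -441.7  129.7] F [-0.3  0.7 -2.3] w 0.183
```

View pics/w5.png

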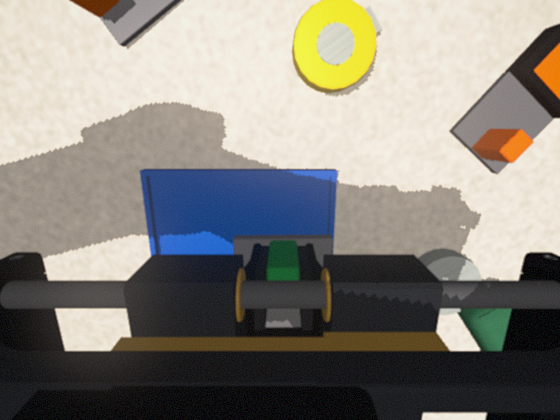

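```bash
python3 - <<'E'
from plant import r
from h import *
e=np.load("w5.npy",allow_pickle=True).item();d=np.load("d4.npy",allow_pickle=True).item()
for p in [(141,170),(337,170)]: print(onz(e,*p,12).round(1))
for p in [(365,373),(352,371),(338,365)]: print("cutter",onz(d,*p,20).round())
r.move_straight((451,-294,45),Q(-35),vel=150)
for z in (38,34,32.5,31.5,30.5):
    r.move_straight((451,-294,z),Q(-35),vel=40); st(r,z)
    if r.read_ft_force()[2]>1.5: break
r.ungrasp(); st(r); r.move_straight((451,-294,180),Q(-35),vel=250)
e=load(r,"wrist","w6");np.save("w6.npy",e,allow_pickle=True);d=load(r,"side","d6")
E
```

```text
[ 369.2 -191.8   12. ]
[ 512.1 -291.5   12. ]
cutter [ 559. -461.   20.]
cutter [ 536. -446.   20.]
cutter [ 514. -423.   20.]
38 t 18.1 tcp [ 451.1 -293.9   38.2] dock [-395.5 -442.6   38.2] F [-0.1  0.  -2.3] w 0.185
34 t 18.3 tcp [ 450.8 -293.9   33.8] dock [-395.6 -442.4   33.8] F [-0.4 -0.5 -3. ] w 0.179
32.5 t 18.6 tcp [ 451.  -294.    32.4] dock [-395.6 -442.5   32.4] F [ 0.   0.8 -2.4] w 0.183
31.5 t 18.8 tcp [ 451.  -294.    31.4] dock [-395.6 -442.5   31.4] F [ 1.1  0.1 -2.6] w 0.18
30.5 t 19.1 tcp [ 451.2 -294.1   30.9] dock [-395.5 -442.8   30.9] F [-1.4  0.9  2.6] w 0.179
 t 20.4 tcp [ 451.  -294.    30.5] dock [-395.5 -442.6   30.5] F [-0.3  0.6 -0.2] w 0.997
```

View pics/w6.png

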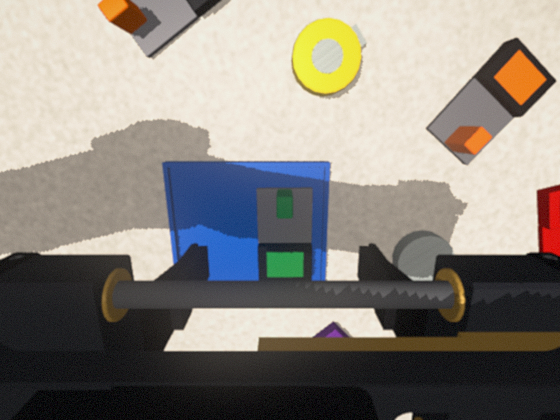

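View pics/d6.png

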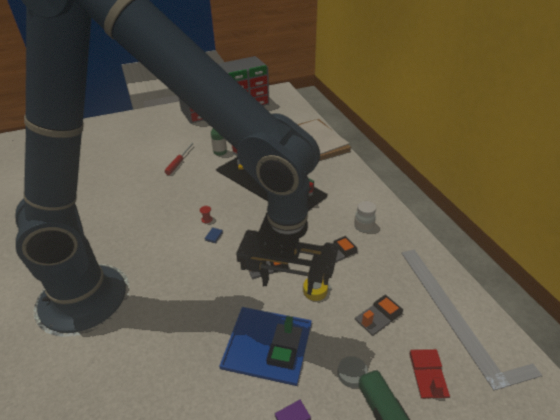

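```bash
python3 - <<'E'
from plant import r
from h import *
r.move_ptp((640,-325,170),Q(105)); r.dwell(.1); e=load(r,"wrist","w7");np.save("w7.npy",e,allow_pickle=True);st(r);print(r.read_joint_pos().round(2))
f=np.load("w6.npy",allow_pickle=True).item();crop(f,410,20,560,170,4,"w6c");crop(e,200,120,360,260,5,"w7c")
E
```

```text
t 23.2 tcp [ 639.9 -324.8  170. ] dock [-238.9 -552.5  170. ] F [0.  0.4 0.5] w 1.003
[ 0.36  0.59  0.08  1.49 -0.05  1.07  2.28]
```

View pics/w7.png

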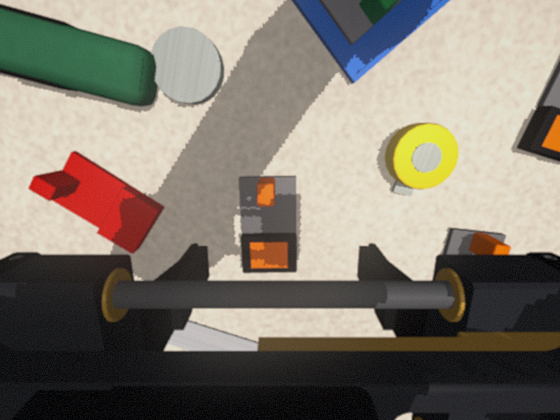

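View pics/w7c.png

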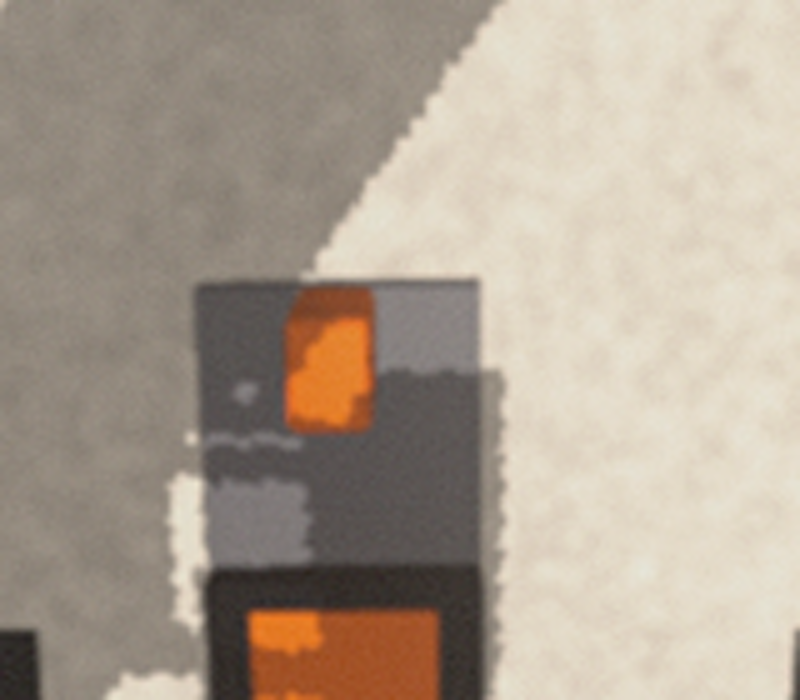

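View pics/w6c.png

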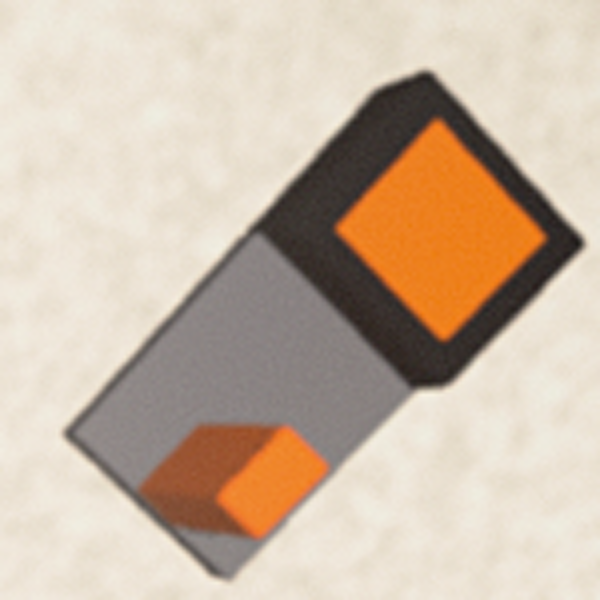

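```bash
python3 - <<'E'
from h import *
e=np.load("w7.npy",allow_pickle=True).item();f=np.load("w6.npy",allow_pickle=True).item()
a=lambda u,v:(200+u/5,120+v/5);b=lambda u,v:(410+u/4,20+v/4)
x,res=tri([e,f],[a(331,375),b(272,483)]);print(x.round(1),np.round(res,1),onz(e,*a(331,375),46).round(1))
P=[onz(e,*a(*p),8) for p in [(196,283),(479,281),(207,565),(481,570)]];
for p in P: print(p.round(1))
v=P[1]-P[0];print("w",np.linalg.norm(v),np.degrees(np.arctan2(v[1],v[0])));m=(P[0]+P[1])/2
ax=(P[2]+P[3])/2-m;print(np.linalg.norm(ax),np.degrees(np.arctan2(ax[1],ax[0])),"gripxy",(m+ax/np.linalg.norm(ax)*11).round(1))
for p in [(202,300),(202,550),(480,300),(480,560)]: print
E
```

```text
[ 630.1 -345.4   49.2] [0.4 0.4] [ 631.1 -345.2   46. ]
[ 628.3 -376.9    8. ]
[ 612.8 -320.1    8. ]
[ 688.6 -360.9    8. ]
[ 674.2 -302.5    8. ]
w 58.8877674766074 105.33455807236751
63.153353050995186 15.428564291614608 gripxy [ 631.2 -345.6    8. ]
```

```bash
cat >> h.py <<'E'
def pick(r,x,y,yaw,z=26,up=150):
    q=Q(yaw+90)
    r.move_ptp((x,y,z+60),q); r.move_straight((x,y,z),q,vel=120); r.dwell(.1); st(r,"down")
    r.grasp(); st(r,"grasp"); r.move_straight((x,y,up),q,vel=200); st(r,"up")
E
python3 - <<'E'
from plant import r
from h import *
pick(r,631,-345.4,15.4)
q=Q(YAW+90); p=W(-170,84.5,150)
print(r.inverse_kinematics(p,q))
r.move_ptp(p,q); st(r); print(r.read_joint_pos().round(2)); e=load(r,"wrist","w8");np.save("w8.npy",e,allow_pickle=True);load(r,"side","d8")
E
```

```text
down t 24.4 tcp [ 632.  -345.8   27.4] dock [-255.1 -568.    27.4] F [ 0.2  0.  -0.5] w 1.001
grasp t 25.5 tcp [ 631.  -345.2   26. ] dock [-255.8 -567.    26. ] F [0.1 0.5 0.3] w 0.181
up t 26.3 tcp [ 629.9 -344.8  148.3] dock [-256.6 -566.1  148.3] F [ 0.2  0.1 -3.3] w 0.177
[-0.49806169  0.30445716 -0.19912068  2.00483134  0.07974933  0.83954765
  1.27934848]
 t 28.6 tcp [425.7 277.9 150. ] dock [-169.5   83.4  150. ] F [-0.1 -0.4 -1.9] w 0.18
[-0.5   0.3  -0.2   2.    0.08  0.84  1.28]
```

View pics/w8.png

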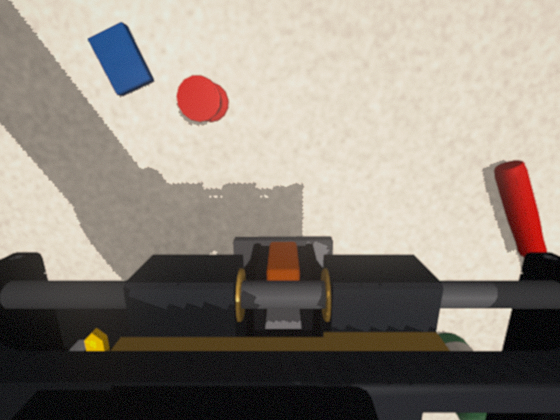

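View pics/d8.png

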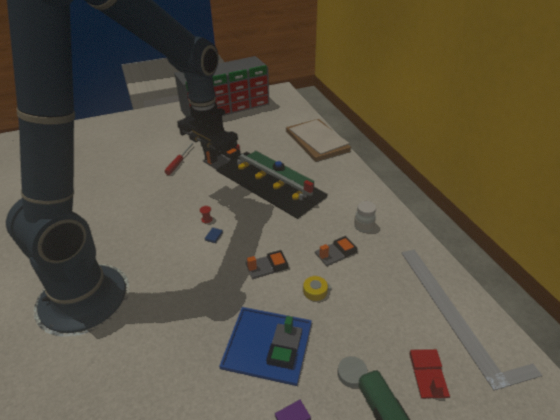

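```bash
cat >> h.py <<'E'
def fd(r):
    a=np.radians(YAW);f=r.read_ft_force();return np.array([f[0]*np.cos(a)+f[1]*np.sin(a),-f[0]*np.sin(a)+f[1]*np.cos(a),f[2]])
def insert(r,y,z=38.8):
    q=Q(YAW+90)
    r.move_straight(W(-170,y,z+6),q,vel=150); r.move_straight(W(-165,y,z),q,vel=60); st(r,"low")
    for x in [-140,-125,-115,-105,-95,-80,-65,-52,-47]:
        r.move_straight(W(x,y,z),q,vel=100); f=fd(r); print(x,DK(r.read_tcp_pos()).round(1),f.round(1))
        if abs(f[0])>14 or abs(f[1])>20 or abs(f[2])>20: print("STOP");return False
    x=-47
    while x<-33:
        x+=1; r.move_straight(W(x,y,z-.5),q,vel=40); f=fd(r); print(x,DK(r.read_tcp_pos()).round(1),f.round(1))
        if f[0]<-12: print("home?");return True
    return False
E
python3 - <<'E'
from plant import r
from h import *
insert(r,84.5); st(r)
E
```

```text
low t 29.9 tcp [429.8 281.1  39.1] dock [-164.5   84.5   39.1] F [-0.6 -0.5 -1.8] w 0.174
-140 [-140.2   84.4   38.8] [ 0.2 -0.2 -3.1]
-125 [-125.3   84.5   38.7] [-0.8 -0.9 -2.3]
-115 [-115.1   84.5   38.8] [ 0.3 -0.6 -2.6]
-105 [-105.    84.5   38.8] [ 0.5  0.2 -3.1]
-95 [-95.   84.5  38.8] [-0.1  1.  -2.1]
-80 [-80.2  84.4  38.7] [-0.7 -0.8 -3.1]
-65 [-65.3  84.4  38.7] [ 0.2 -0.3 -2.5]
-52 [-52.2  84.5  38.7] [-0.1 -0.4 -2.5]
-47 [-47.   84.5  38.7] [-0.5 -0.1 -2.9]
-46 [-46.1  84.5  38.2] [-0.5 -0.6 -2.2]
-45 [-45.   84.5  38.3] [-0.3  0.4 -2.7]
-44 [-43.9  84.5  38.3] [ 0.   0.4 -3.3]
-43 [-42.9  84.5  38.3] [-0.4 -0.  -2.7]
-42 [-41.9  84.5  38.3] [ 0.5 -0.  -1.8]
-41 [-41.2  84.5  38.2] [ 0.   1.1 -2. ]
-40 [-41.1  84.7  38.1] [-4.8  0.4 -0.1]
-39 [-41.   84.8  38. ] [-7.4  1.5  1.6]
-38 [-41.  85.  38.] [-9.8  0.6  3. ]
-37 [-40.9  85.   37.9] [-11.8   0.8   4.4]
-36 [-40.9  85.   37.9] [-13.3   0.6   7.9]
home?
 t 35.2 tcp [540.8 335.3  37.9] dock [-40.9  85.   37.9] F [-12.2  -5.2   7.9] w 0.182
```

```bash
cat >> h.py <<'E'
def rel(r,y,x=-40.7):
    q=Q(YAW+90)
    r.move_straight(W(x,y,38),q,vel=40); print("relax",fd(r).round(1)); r.ungrasp(); st(r,"open"); r.move_straight(W(x,y,170),q,vel=250)
E
python3 - <<'E'
from plant import r
from h import *
rel(r,84.7)
r.move_ptp((660,-100,190),Q(97)); r.dwell(.1);e=load(r,"wrist","w9");np.save("w9.npy",e,allow_pickle=True)
r.move_ptp((560,-95,190),Q(95)); r.dwell(.1);e=load(r,"wrist","w10");np.save("w10.npy",e,allow_pickle=True)
d=load(r,"side"); crop(d,205,140,345,220,5,"sd10"); st(r)
E
```

```text
relax [-3.9 -0.7 -1.6]
open t 36.8 tcp [541.1 335.2  38. ] dock [-40.7  84.7  38. ] F [-0.1  0.8 -0.3] w 0.999
 t 40.0 tcp [561.2 -94.7 190.1] dock [-209.7 -311.1  190.1] F [ 0.4 -0.4 -0.1] w 1.0
```

View pics/w9.png

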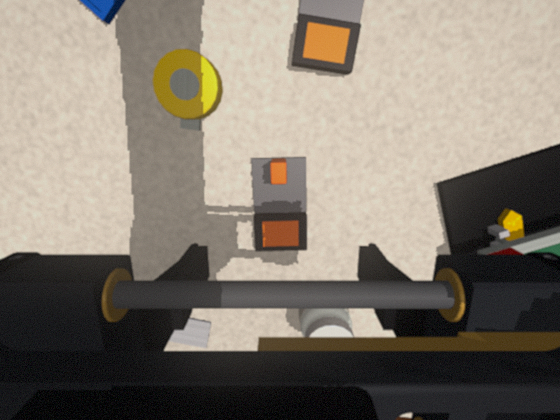

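View pics/w10.png

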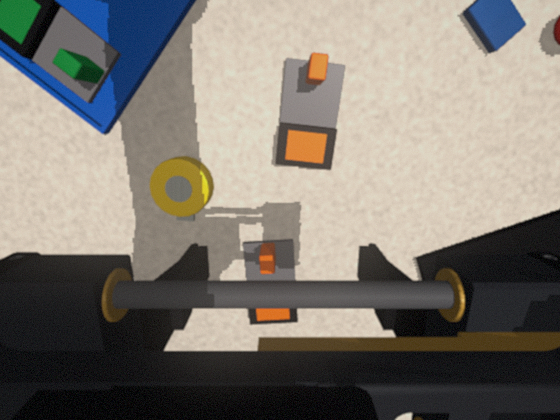

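View pics/sd10.png

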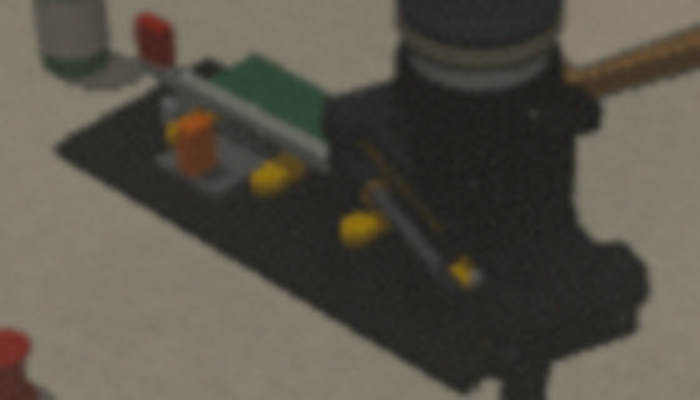

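```bash
python3 - <<'E'
from h import *
e=np.load("w9.npy",allow_pickle=True).item();f=np.load("w10.npy",allow_pickle=True).item()
crop(e,230,140,330,260,5,"w9c");crop(f,260,40,370,180,4,"w10c")
E
```

```text
(no output)
```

View pics/w9c.png

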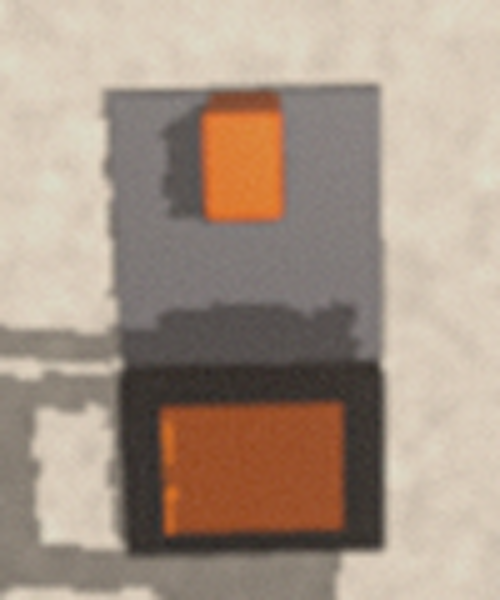

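View pics/w10c.png

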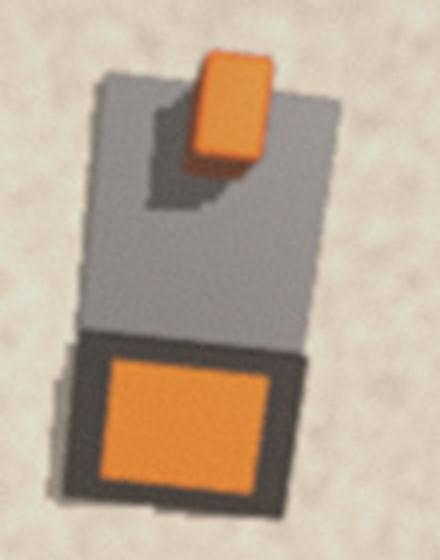

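```bash
python3 - <<'E'
from h import *
e=np.load("w9.npy",allow_pickle=True).item();f=np.load("w10.npy",allow_pickle=True).item()
a=lambda u,v:(230+u/5,140+v/5);b=lambda u,v:(260+u/4,40+v/4)
for n,d,k,g,c in [("B",e,a,(243,165),[(107,91),(381,87),(123,362),(381,364)]),("A",f,b,(234,106),[(106,74),(340,101),(79,327),(303,352)])]:
    P=[onz(d,*k(*p),8) for p in c];G=onz(d,*k(*g),46)
    v=P[1]-P[0];m=(P[0]+P[1])/2;ax=(P[2]+P[3])/2-m
    print(n,"griptop",G.round(1),"w",np.linalg.norm(v).round(1),"yaw",np.degrees(np.arctan2(v[1],v[0])).round(1)-90,"len",np.linalg.norm(ax).round(1),np.degrees(np.arctan2(ax[1],ax[0])).round(1),"grip from tail",(m+ax/np.linalg.norm(ax)*11).round(1))
# two-view height of B grip: w9 & w10
print(tri([e,f],[a(243,165),(268,251)]))
E
```

```text
B griptop [ 630.5 -107.4   46. ] w 59.6 yaw 7.900000000000006 len 62.1 8.6 grip from tail [ 630.8 -107.3    8. ]
A griptop [433.5 -75.9  46. ] w 59.1 yaw -1.0 len 61.0 -1.2 grip from tail [434.  -75.8   8. ]
(array([ 638.99051874, -107.78848748,   -8.51599928]), [np.float64(0.5916310862823713), np.float64(0.5476471532054535)])
```

```bash
python3 - <<'E'
from plant import r
from h import *
f=np.load("w10.npy",allow_pickle=True).item(); print("B top in w10 at",proj(f,(630.5,-107.4,46)).round(0))
e=np.load("w9.npy",allow_pickle=True).item();print("vs A top orange in w9",proj(e,(506,-77,18)))
pick(r,630.6,-107.4,8.2)
q=Q(YAW+90); r.move_ptp(W(-170,0,150),q); st(r); load(r,"wrist","w11");load(r,"side","d11")
E
```

```text
B top in w10 at [267. 264.]
vs A top orange in w9 [326.21900208  43.66613395]
down t 41.3 tcp [ 631.6 -107.5   27.4] dock [-151.8 -353.3   27.4] F [0.3 0.7 0.9] w 1.001
grasp t 42.4 tcp [ 630.6 -107.2   26. ] dock [-152.6 -352.5   26. ] F [0.1 0.6 0.1] w 0.181
up t 43.2 tcp [ 629.3 -107.3  148.5] dock [-153.8 -352.1  148.5] F [-0.5 -0.1 -4.2] w 0.177
 t 44.5 tcp [462.8 201.2 150. ] dock [-169.5   -1.8  150. ] F [ 0.7 -0.1 -2.4] w 0.182
```

View pics/w11.png

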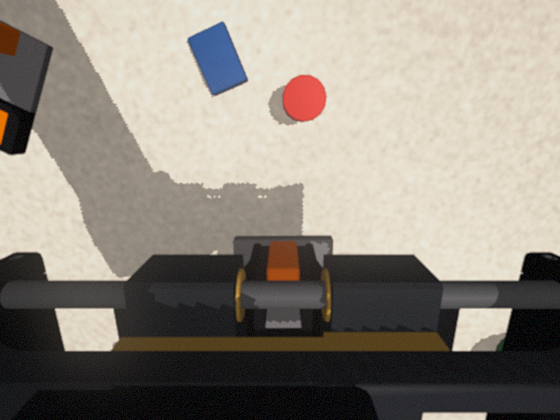

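View pics/d11.png

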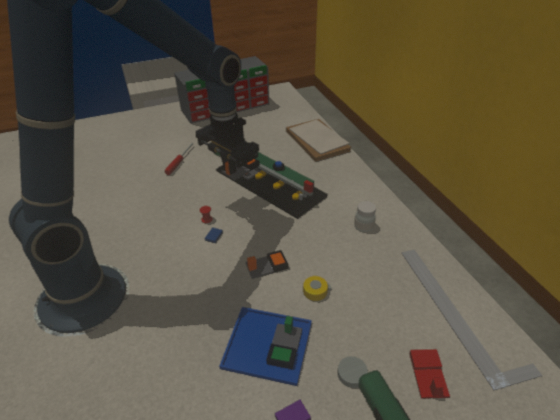

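```bash
python3 - <<'E'
from plant import r
from h import *
ok=insert(r,0.2); st(r)
if ok: 
    rel(r,0.3)
    r.move_ptp((480,-80,190),Q(89)); r.dwell(.1);e=load(r,"wrist","w12");np.save("w12.npy",e,allow_pickle=True)
E
```

```text
low t 45.8 tcp [466.4 205.2  39.1] dock [-164.4    0.2   39.1] F [-0.4 -0.7 -3.2] w 0.184
-140 [-140.2    0.2   38.8] [ 0.2  0.4 -2.9]
-125 [-125.3    0.2   38.7] [-0.3  0.6 -3.5]
-115 [-115.3    0.2   38.8] [ 0.1 -0.7 -3.1]
-105 [-105.     0.2   38.8] [ 0.6  0.6 -2.9]
-95 [-95.1   0.2  38.7] [-0.6 -0.2 -3.2]
-80 [-80.2   0.2  38.7] [-0.3 -0.2 -3.5]
-65 [-65.3   0.2  38.7] [-0.5  0.2 -2.7]
-52 [-52.3   0.2  38.7] [-0.3  0.3 -2.1]
-47 [-47.    0.2  38.7] [-0.1  0.1 -2.5]
-46 [-46.1   0.2  38.2] [-0.1 -0.8 -3.4]
-45 [-44.9   0.2  38.3] [ 0.  -0.1 -2.4]
-44 [-43.9   0.2  38.3] [-0.1 -0.4 -3.1]
-43 [-42.9   0.2  38.3] [-0.5  0.4 -2.5]
-42 [-41.9   0.2  38.3] [-0.5 -0.1 -2.6]
-41 [-40.9   0.3  38.3] [ 0.6  0.4 -2.9]
-40 [-40.6   0.3  38.1] [-1.8 -0.6 -1. ]
-39 [-40.5   0.4  38.1] [-5.   0.2  0.3]
-38 [-40.5   0.4  38. ] [-8.   0.8  1.7]
-37 [-40.4   0.5  38. ] [-10.3   0.3   3.1]
-36 [-40.4   0.5  38. ] [-12.8   0.1   6.3]
home?
 t 51.1 tcp [578.  259.5  38. ] dock [-40.4   0.5  38. ] F [-11.6  -5.5   6.3] w 0.181
relax [-1.5 -0.6 -1.7]
open t 52.7 tcp [577.8 259.2  38. ] dock [-40.7   0.3  38. ] F [ 0.7 -0.2 -0.2] w 0.998
```

View pics/w12.png

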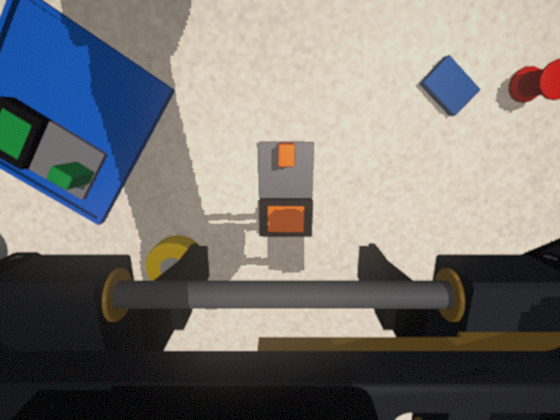

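```bash
python3 - <<'E'
from plant import r
from h import *
e=np.load("w12.npy",allow_pickle=True).item();f=np.load("w10.npy",allow_pickle=True).item()
print(onz(e,287,155,46).round(1),tri([e,f],[(287,155),(260+234/4,40+106/4)]))
pick(r,433.7,-75.9,-1.1)
r.move_ptp(W(-170,-84,150),Q(YAW+90)); st(r); load(r,"wrist","w13")
E
```

```text
[433.  -75.6  46. ] (array([433.16643418, -75.65513933,  44.15485981]), [np.float64(0.036430428296228085), np.float64(0.039378843728141745)])
down t 56.1 tcp [434.9 -76.   27. ] dock [-315.2 -239.3   27. ] F [-0.6  0.4  0.2] w 1.001
grasp t 57.3 tcp [433.7 -75.8  26. ] dock [-316.2 -238.6   26. ] F [-0.5  0.7 -0.3] w 0.183
up t 58.0 tcp [432.6 -75.8 149.1] dock [-317.2 -238.2  149.1] F [ 0.   0.  -2.9] w 0.18
 t 58.9 tcp [497.5 125.5 149. ] dock [-171.2  -85.1  149. ] F [-0.3 -0.2 -1.7] w 0.18
```

View pics/w13.png

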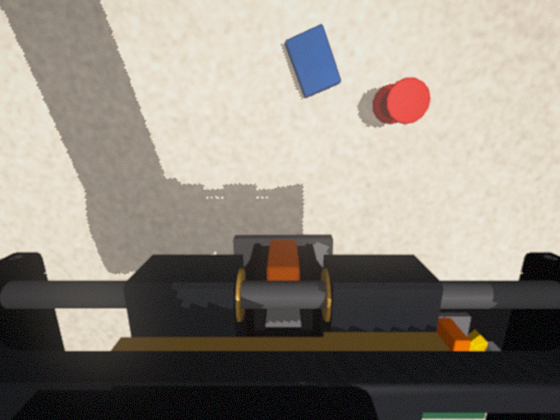

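```bash
python3 - <<'E'
from plant import r
from h import *
ok=insert(r,-84.2); st(r)
if ok:
    rel(r,-84.0)
    r.move_ptp(W(50,0,230),Q(YAW+90)); r.dwell(.1);e=load(r,"wrist","w14");np.save("w14.npy",e,allow_pickle=True)
    crop(e,100,70,460,240,2.2,"w14c")
E
```

```text
low t 60.1 tcp [503.2 129.3  39.1] dock [-164.4  -84.2   39.1] F [-0.6  0.2 -2.1] w 0.179
-140 [-140.1  -84.1   38.8] [-0.8  0.8 -2.4]
-125 [-125.3  -84.1   38.7] [ 0.  -0.3 -3.1]
-115 [-115.1  -84.1   38.8] [-1.1 -1.  -2.7]
-105 [-105.   -84.1   38.8] [-0.4  0.  -2.3]
-95 [-94.9 -84.1  38.8] [-0.8  0.1 -1.5]
-80 [-80.1 -84.1  38.7] [-0.7 -0.4 -1.9]
-65 [-65.3 -84.1  38.7] [-1.6 -0.9 -2.5]
-52 [-52.1 -84.1  38.7] [-0.7  0.5 -1.6]
-47 [-47.  -84.1  38.7] [ 0.2 -0.6 -2.7]
-46 [-46.1 -84.2  38.2] [-0.5 -0.  -2.1]
-45 [-44.9 -84.2  38.3] [ 0.6  0.4 -2.5]
-44 [-43.9 -84.2  38.3] [ 0.1 -0.6 -1.3]
-43 [-42.9 -84.2  38.3] [ 0.  -0.6 -2.5]
-42 [-41.9 -84.2  38.3] [ 0.2 -0.2 -1.8]
-41 [-40.9 -84.2  38.3] [-0.2 -0.5 -2.4]
-40 [-40.  -84.2  38.3] [-0.6  0.9 -1.7]
-39 [-39.7 -84.1  38.2] [-3.   1.1 -0.8]
-38 [-39.7 -84.1  38.1] [-5.4  1.7  1.9]
-37 [-39.7 -84.   38.1] [-8.6  0.9  3.9]
-36 [-39.6 -84.   38. ] [-10.7   1.3   5.9]
-35 [-39.6 -84.   38. ] [-12.2   1.7   7.9]
home?
 t 65.7 tcp [615.5 183.8  38. ] dock [-39.6 -84.   38. ] F [-11.7  -3.8   7.9] w 0.184
relax [ 0.1 -0.1 -2.2]
open t 67.3 tcp [614.5 183.3  38. ] dock [-40.7 -84.   38. ] F [0.1 0.6 0.3] w 0.997
```

View pics/w14c.png

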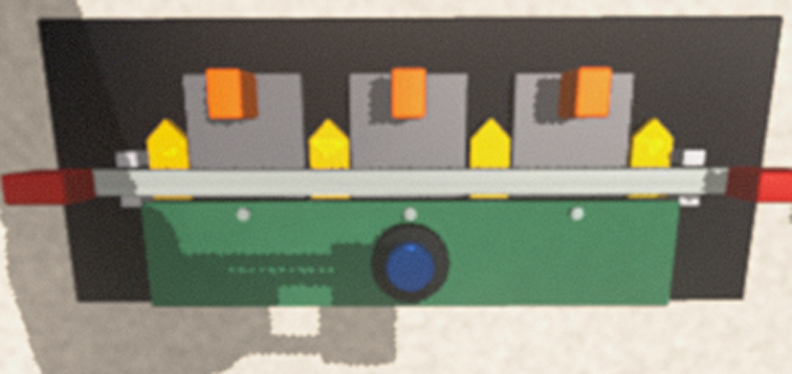

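Bay 0's relax went to 0 N, so that pack may have been pulled back slightly. I'll re-seat it and bay 1, releasing under light forward force.

```bash
python3 - <<'E'
from plant import r
from h import *
q=Q(YAW+90)
for y in (0.3,-84.0):
    r.move_ptp(W(-40.5,y,110),q); r.move_straight(W(-40.5,y,38),q,vel=150); r.grasp(); st(r,"g")
    x=-40.5
    while x<-32:
        x+=1; r.move_straight(W(x,y,38),q,vel=40); f=fd(r); print(x,DK(r.read_tcp_pos()).round(1),f.round(1))
        if f[0]<-10: break
    while fd(r)[0]<-5: x-=.5; r.move_straight(W(x,y,38),q,vel=40)
    print(x,fd(r).round(1)); r.ungrasp(); st(r,"open"); r.move_straight(W(x,y,110),q,vel=250)
r.move_ptp(W(50,0,230),q); r.dwell(.1);e=load(r,"wrist","w15");np.save("w15.npy",e,allow_pickle=True)
crop(e,100,70,460,240,2.2,"w15c"); d=load(r,"side"); crop(d,205,140,345,220,5,"sd15")
E
```

```text
g t 71.1 tcp [578.  259.3  38. ] dock [-40.5   0.3  38. ] F [-0.1 -0.7 -0. ] w 0.185
-39.5 [-40.5   0.3  38. ] [-4.1  0.7  3.5]
-38.5 [-40.4   0.3  38. ] [-7.3 -0.1  6.6]
-37.5 [-40.4   0.3  37.9] [-8.8  1.1  7.7]
-36.5 [-40.4   0.3  37.9] [-12.5  -0.5  10.6]
-40.0 [-5.  -0.3  4.3]
open t 75.2 tcp [578.5 259.5  38. ] dock [-40.    0.3  38. ] F [-0.7 -0.  -0.7] w 0.999
g t 77.9 tcp [614.7 183.4  37.9] dock [-40.5 -84.   37.9] F [ 0.4  0.3 -0.7] w 0.182
-39.5 [-40.4 -84.   37.9] [-3.4  0.1  3.4]
-38.5 [-40.4 -84.   38. ] [-7.2  0.5  6. ]
-37.5 [-40.4 -84.   37.9] [-9.9  1.   8.3]
-36.5 [-40.4 -84.   37.9] [-11.7   1.1   9.2]
-40.5 [-3.2  0.5  2.8]
open t 82.2 tcp [614.7 183.3  38. ] dock [-40.5 -84.   38. ] F [-0.1  0.3 -0.5] w 0.999
```

View pics/w15c.png

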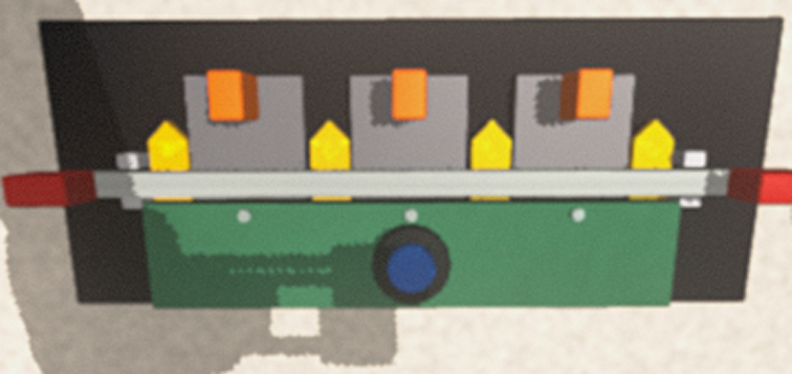

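```bash
python3 - <<'E'
from plant import r
from h import *
q=Q(YAW); r.grasp()
r.move_ptp(W(0,-164,130),q); r.move_straight(W(0,-164,98),q,vel=100); r.dwell(.2); st(r)
z=98
while z>70:
    z-=2 if z>80 else 1; r.move_straight(W(0,-164,z),q,vel=40); f=fd(r); print(z,DK(r.read_tcp_pos()).round(1),f.round(1))
    if f[2]>22: break
r.move_straight(W(0,-164,130),q,vel=150)
r.move_ptp(W(50,0,230),Q(YAW+90)); r.dwell(.1);e=load(r,"wrist","w16");np.save("w16.npy",e,allow_pickle=True)
crop(e,100,70,460,240,2.2,"w16c"); d=load(r,"side"); crop(d,205,140,345,220,5,"sd16");s=load(r,"scene"); crop(s,250,225,400,300,5,"sc16")
E
```

```text
t 86.8 tcp [686.3 129.   98.6] dock [   0.3 -164.1   98.6] F [ 0.2 -0.1  0.3] w 0.008
96 [-1.00e-01 -1.64e+02  9.60e+01] [ 0.   0.1 -0.3]
94 [   0.3 -164.1   94.2] [ 0.6 -0.3  1.1]
92 [   0.3 -164.2   92.4] [-0.   0.3  4.6]
90 [   0.3 -164.1   90.3] [ 1.5 -0.2  3.9]
88 [   0.3 -164.1   88.1] [ 1.4 -0.8  3.5]
86 [   0.3 -164.1   86. ] [ 1.1 -0.6  2.8]
84 [   0.3 -164.1   84. ] [ 2.4 -0.7  3.8]
82 [   0.3 -164.1   82. ] [ 2.3 -0.7  3.2]
80 [   0.2 -164.1   80. ] [ 2.4 -0.7  3. ]
79 [   0.2 -164.1   79.1] [ 1.9 -0.3  5.6]
78 [   0.2 -164.1   78.1] [ 2.5 -0.6  4. ]
77 [   0.2 -164.1   77.4] [ 1.5 -0.4  6.3]
76 [   0.2 -164.1   77.3] [ 0.4 -0.1 10.2]
75 [   0.2 -164.1   77.2] [-0.9  0.5 14.1]
74 [   0.3 -164.1   77.1] [-3.2  0.5 18.1]
73 [   0.3 -164.1   77. ] [-3.6  1.1 22.1]
```

View pics/w16c.png

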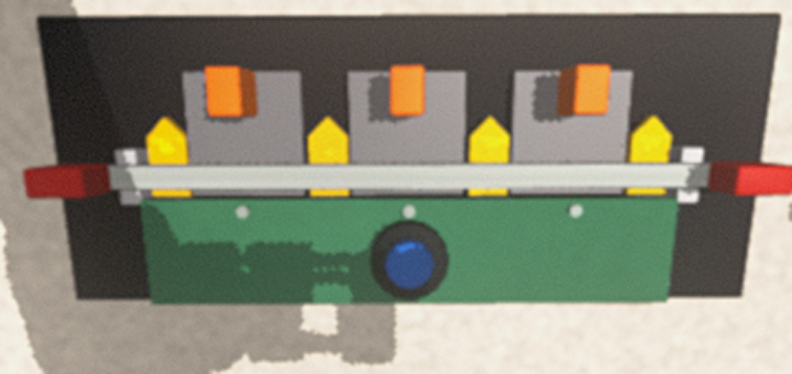

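View pics/sd16.png

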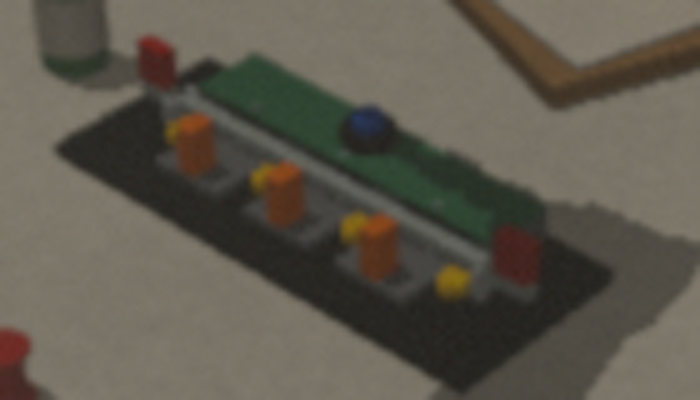

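```bash
python3 - <<'E'
from plant import r
from h import *
q=Q(YAW+90); print(r.read_width())
x,y=40.6,0.4
r.move_straight(W(x,y,90),q,vel=150); r.move_straight(W(x,y,76),q,vel=60); r.dwell(.2); st(r)
z=76
while z>55:
    z-=1; r.move_straight(W(x,y,z),q,vel=30); f=fd(r); print(z,DK(r.read_tcp_pos()).round(1),f.round(1))
    if f[2]>24: break
s=load(r,"scene"); crop(s,250,225,400,300,5,"sc17");d=load(r,"side"); crop(d,205,140,345,220,5,"sd17")
r.dwell(.3); st(r)
r.move_straight(W(x,y,150),q,vel=150); st(r)
E
```

```text
0.005239122509965755
 t 94.3 tcp [651.2 294.7  76.3] dock [40.8  0.4 76.3] F [ 0.2 -0.8 -0.4] w 0.004
75 [40.6  0.4 75. ] [ 0.2 -0.8  0.4]
74 [40.5  0.4 73.9] [-0.1  0.4  0. ]
73 [40.8  0.4 73.3] [-0.9  0.6  0.7]
72 [40.7  0.4 72.2] [-0.2  0.1  2.7]
71 [40.8  0.4 71.2] [0.3 0.2 2.5]
70 [40.8  0.4 70.1] [0.1 0.7 3. ]
69 [40.8  0.4 69.1] [0.  0.4 4. ]
68 [40.8  0.4 68.1] [-0.  -0.1  4.6]
67 [40.8  0.4 67.5] [-0.3 -0.2  5.9]
66 [40.8  0.4 67.4] [-2.2  0.2 10.2]
65 [40.9  0.4 67.3] [-4.2  0.  14.6]
64 [40.8  0.4 67.2] [-6.5 -0.2 18.1]
63 [40.9  0.4 67.1] [-7.6  0.1 23.2]
62 [40.9  0.4 67.1] [-9.6  0.2 26.5]
 t 98.2 tcp [651.3 294.8  67.1] dock [40.9  0.4 67.1] F [-7.4 -4.1 27.4] w 0.007
 t 99.0 tcp [650.1 294.1 148.3] dock [ 39.6   0.3 148.3] F [ 0.4 -0.2 -0. ] w 0.008
```

View pics/sd17.png

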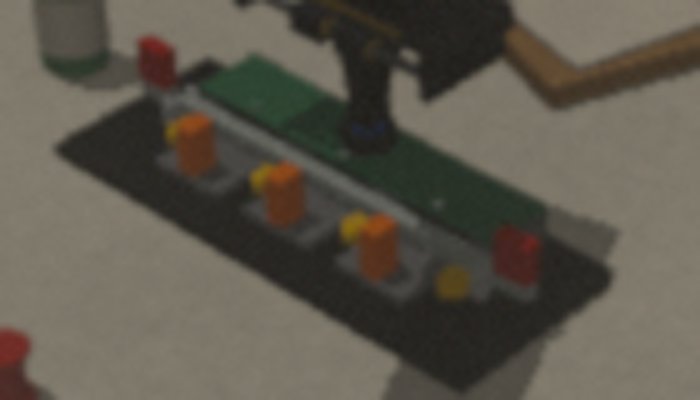

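```bash
python3 - <<'E'
from plant import r
from h import *
r.move_ptp((300,500,230),Q(103)); r.dwell(.3)
load(r,"side","d18");d=load(r,"scene","s18"); st(r)
E
```

```text
t 100.9 tcp [300.3 499.9 229.9] dock [-185.8  337.8  229.9] F [-0.3 -0.1  0.2] w 0.003
```

View pics/d18.png

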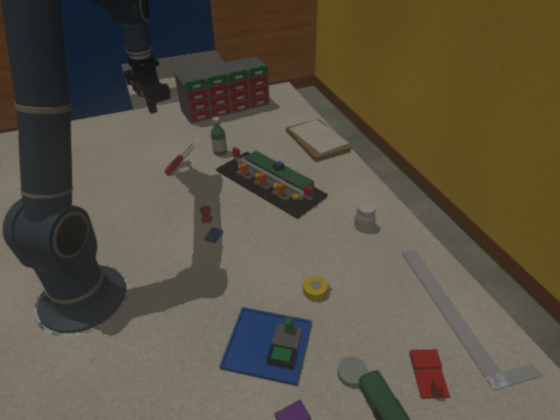

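View pics/s18.png

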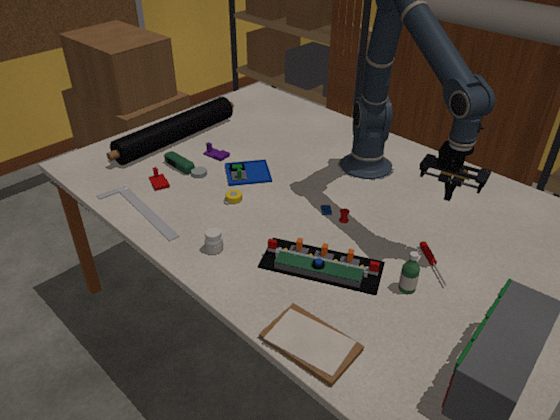

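The views show three orange packs in the bays (side (243,170), (262,180), (280,190)), the keeper down, and the green pack in the tray at side (285,345). The bystanders are where they were, so I'm handing in.

```bash
python3 - <<'E'
from plant import r
print(r.sign_off())
E
```

```text
the job is handed in; nothing more can be done
None
```

The swap is done and handed in at about 101 s. The one charged pack (bay 0) lies flat in the blue tray. All three spent packs are in bays of their own. The keeper bar is locked down, and I pressed the start button after that.

- **Packs home:** each was pushed against the stop until I read about 12 N. Bay 0's pack may have been pulled back slightly on release, so I re-seated bays 0 and 1. The last overhead picture shows the three tails level.
- **Keeper and button:** the bar came down about 18 mm to its starting height, held at 22 N. The button moved about 6 mm from first contact to a hard stop at 27 N. I could not read either joint directly, so those travels come from arm position and force.
- **Disagreements:** the fixed cameras and the wrist camera differed by about 3–5 mm on positions, and I worked from the wrist camera. One two-view height check on a pack's grip failed because I picked a wrong pixel. The height from the tail and top edges agreed, and the grasp held.
- **Surprise:** one spent pack was knocked about 27 mm aside during the run. I measured it again before picking it up.
- **Final views:** the bystanders are where they were, and the arm is clear of everything.

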